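# Load the tape reel and hold the carousel with the tall jar at the front

### The arm

A 6-joint arm with a two-finger parallel gripper is mounted at the origin on a cart in front of the work surface, level with it; the furniture and walls round the work are solid. World frame = base frame: x ahead of the robot, y to its left, z up, the work surface at z = 0. Lengths are in m, angles in rad, forces in N, time in s.
With the tool pointing down it reaches from about 0.3 to 0.775 m from the base axis. Payload 14.6 kg.
Tool frame: the origin (TCP) lies on the front face of the gripper's body, between the roots of the fingers; the fingertips stand 97 mm ahead of it and the grasp point (between the pads) lies 78 mm ahead of it (arm.hold_point_z is the distance from the TCP to the grasp point, in m); z points along the fingers, y is the line along which they close (so a half turn about z gives the same grasp; the last joint's range is limited). The gripper opens to 94 mm and grips with 3 to 60 N. Pads are 16 mm wide; open, the fingers measure 119 mm over their backs; the gripper's body (75 mm by 177 mm) begins 78 mm behind the grasp point.
Start: joints at [-1.217, 0.3, 1.521, -0, 1.321, -0.067], TCP at [0.225, -0.502, 0.303] pointing down, gripper open.
Joint ranges: [-3.03, 3.03], [-0.79, 2.21], [0.23, 2.52], [-1.04, 4.18], [0, 3.07], [-2.55, 2.55]. Speed limits (rad/s): [2.22, 2.22, 2.57, 3.14, 3.14, 3.14].

### API

Orientations are given as a unit quaternion [x, y, z, w].
In Python, from bench import arm gives the robot as it stands.
- The arm moves only by the shell command python3 nudge.py [FORCE], which reads ROWS from standard input. ROWS is one flat JSON list of numbers that holds 1 to 5 rows one after another, with no inner brackets; each row has 5 numbers: the finger opening in m, then dx, dy, dz in mm, then a turn about the tool's z in rad; each row shifts and turns the commanded pose from where the row before left it, along the tool's axes as they then stand; what a row does not reach is not made up. A row lasts 1/12 s, in which the tool goes at most 0.0417 m and 0.125 rad, less where a joint would pass 70% of its speed; a pose out of reach is approached as far as the arm can. The fingers move at their own pace and stop on an object; FORCE is the grip in N (left out, the last holds). Time passes only in rows, so rows that do not move let the fingers close. It prints the time, the measured TCP pose, the force, the opening and the grip force at its end. Input that does not fit is refused with a message, and nothing moves.
- arm.get_obs(): the state, without advancing time (a new reading comes with each control period).
- arm.read_camera(name): name is "side" or "top"; returns a dict with "color" (384x512x3 uint8, blue, green, red), "fx", "fy", "cx", "cy" (pixels), "rvec" (rotation vector, rad) and "tvec" (3), from world to camera coordinates, as OpenCV has them. Camera axes: x right, y down, z forward; pixel columns grow to the right and rows downward; lengths in m; the calibration is good to about 2 mm. A picture is of the moment at which its call begins. There is no depth.
- arm.finish_job(): hands the job in; it is judged then, once.
The state is a dict: "clock": time; "qpos": joint angles; "qd": joint speeds; "tau": joint torques, N m; "tcp_pos": TCP position; "ee_rot": TCP orientation; "ft_force": force on the tool from outside, world axes, zero at the start; "wrist_torque": the same for the moment, N m; "width": finger opening in m; "grip_force": force on a finger pad.
Only numpy, scipy, OpenCV 4.12 (cv2) and the standard library are available. Lean on these libraries where they do the work, as an engineer would, in place of code of your own. Each camera call takes 0.05 s, during which the arm holds its last target. There are 200 camera calls.

### The job

Slip the reel of tape over the spindle in the middle of the jar carousel, down onto its collar, and let go of it. Then take the carousel by its turning knob and turn it until the tall jar stands at the front, in line with the tongue of the foot, and finish still gripping the knob so the turntable stays put. Do not tip any jar out of its seat, and leave the mug and the bowl where they are.

Things in the scene. Friction and masses are not known exactly. Their poses are not given: they have to be found in the camera images.
- foot: Fixed dark wood foot, a disc 210 mm across and 14 mm high under the turntable. Origin on the turning axis at table height. Along its own -x, which is the front, a flat tongue (30 mm wide, 12 mm high) sticks out to 190 mm from the axis, 55 mm past the turntable's edge, with a small steel pin near its tip (top 32 mm above the table). Turned up to 0.4 rad from the robot's axes.
- turntable (a joint): Angle of the turntable about the foot's vertical axis, counter-clockwise from above positive, 0 at the start. Turns easily (0.06 N m friction, no spring), stays where left; stops at -7 and 7 rad, never in the way. The pale disc is 270 mm across, top 28 mm above the table, with four steel seat rings (59 mm inside, 65 mm outside, 8 mm high) at 90 degree steps, 90 mm from the axis, a jar in each.
- spindle_seat (a point): Point on the turning axis at the top of the collar (34 mm across) in the middle of the turntable, 58 mm above the table: the underside of the reel rests here. The steel spindle above it is 18 mm across, with a tapered tip, and ends 85 mm above this point.
- knob_grip (a point): Middle of the turning knob: upright round wooden knob 20 mm across and 50 mm tall on a 10 mm steel rod, fixed to the turntable 120 mm from the axis, midway between two seats. This point is 98 mm above the table; the wooden part reaches from 29 mm below it to 21 mm above it.
- turn_knob: The same turning knob with its rod; origin at the foot of the rod on the turntable's top, z up.
- tall_jar: The tall jar with a ridged grey lid, 56 mm across and 125 mm high, the only tall one of the four jars on the turntable; loose in its seat ring. Origin at the centre of its underside.
- short_jar0: Short jar, 42 mm across and 96 mm high, loose in a seat ring. Origin at the centre of its underside.
- short_jar1: Another short jar, the same size.
- short_jar2: Another short jar, the same size.
- reel: Loose reel of paper tape, standing upright on the table to the left of the carousel: tube 70 mm high and 46 mm across (top 4 mm: cardboard core only, 33 mm across), with a 27 mm hole right through along its own z. Origin at the centre of its underside, z up. About 90 g.
- mug: Bystander: mug with a handle, 84 x 115 x 91 mm. Origin at its underside.
- bowl: Bystander: brown bowl, 165 mm across, 70 mm high. Origin at its underside.

How it is judged:
On the way, in this order (a step that is already met when the one before it is completed fails the run):
1. the reel is on the spindle, down on the collar, upright and let go (horizontal distance between reel and spindle_seat below 0.008 m and z of reel in the frame of spindle_seat below 0.004 m and angle between reel's own z axis and vertical below 0.1 rad and contact force between the fingers and reel below 0.1 N), for 0.2 s.
2. the tall jar is at the front while the knob is gripped (x of tall_jar in the frame of foot below -0.07 m and y of tall_jar in the frame of foot between -0.012 and 0.012 m and contact force between the fingers and turn_knob above 1 N), for 0.3 s.
At the end, for the whole second after the job is handed in: Knob gripped (over 1 N); tall jar upright in its seat, on the tongue's side and within 12 mm of the tongue's centre line; turntable at rest (under 0.05 rad/s); reel upright on the spindle, within 8 mm of its axis and 4 mm of the collar, not touched by the robot (all of step 1 and all of step 2 and velocity of joint turntable between -0.05 and 0.05 rad/s and contact force between the arm and reel below 0.1 N and height (world z) of tall_jar below 0.034 m and angle between tall_jar's own z axis and vertical below 0.1 rad); the arm keeps its last pose, push and grip.
It fails at once if a jar tipped or taken out of its seat (angle between any of tall_jar, short_jar0, short_jar1, short_jar2's own z axis and vertical above 0.3 rad or height (world z) of any of tall_jar, short_jar0, short_jar1, short_jar2 above 0.045 m).
It fails at once if the mug or the bowl moved (distance of any of mug, bowl from where it was at the start of the episode above 0.03 m).
It also fails if it takes over 67 s, if anything falls off the work surface, if the arm or the gripper's body presses on something with over 40 N, if the wrist force passes 120 N, or if a joint passes its speed limit or range.

## Working session

There is one attempt and no reset: what is moved stays moved. The work goes in short steps, Python scripts to look and compute and a shell command to move; the robot and the scene stay as the last step left them, time stands still between calls to the robot, and variables do not carry over. Pictures are saved under pics/ and viewed, at most 10 in all, crops included, and the job is handed in when it is done.

```bash
ls; mkdir -p pics; python3 - <<'E'
from bench import arm
import cv2,json
for n in("top","side"):
    d=arm.read_camera(n); cv2.imwrite(f"pics/{n}0.png",d["color"])
    print(n,d["fx"],d["fy"],d["cx"],d["cy"],d["rvec"],d["tvec"])
o=arm.get_obs();print(o)
E
```

```text
bench.py
nudge.py
pics
top 474.51573410316433 474.51573410316433 261.313885869087 194.52086322556397 [ 2.17265667 -2.12097317  0.18711167] [-0.09726499  0.57746269  1.68780237]
side 346.67278179764776 346.67278179764776 256.4710128921583 189.67591893508907 [ 0.65450789 -2.37919707  1.45342892] [0.4566528  0.23656313 0.75567645]
{'clock': 0.1, 'qpos': array([-1.21663080e+00,  3.00443946e-01,  1.52151107e+00,  1.81128414e-05,
        1.32069066e+00, -6.65537172e-02]), 'qd': array([-0.00099565, -0.0010826 , -0.00255041, -0.00142789,  0.0013467 ,
        0.00108449]), 'tau': array([ 7.48861180e-05, -5.32646370e+01, -3.53283048e+01,  7.09125493e-02,
        2.34738673e-02, -6.74918101e-05]), 'tcp_pos': array([ 0.22460809, -0.50190631,  0.30213078]), 'ee_rot': array([ 9.77956219e-01,  2.08809380e-01, -6.67714936e-05, -5.22331477e-04]), 'ft_force': array([ 0.32296997,  0.45616618, -0.32864264]), 'wrist_torque': array([-0.00965157,  0.01755709, -0.00125275]), 'grip_force': 0.0, 'width': 0.09438840367716013}
```

View pics/top0.png

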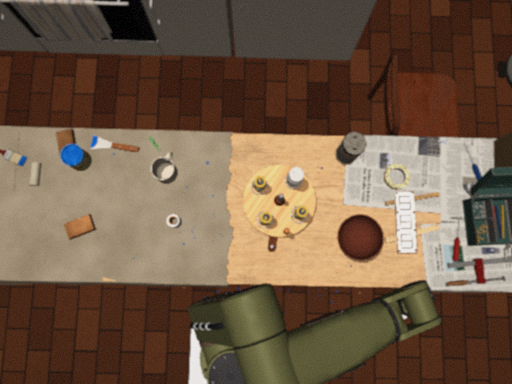

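View pics/side0.png

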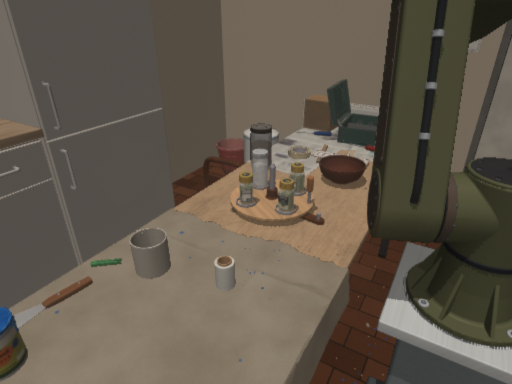

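The top view shows the carousel at about (280,201), the tongue pin near (272,243), the tall jar near (296,176), the knob near (288,231), the reel at (173,220), the mug at (164,170) and the bowl at (361,237). In the side view the reel is at (225,272), the spindle tip near (271,165) and the knob at (310,184).

```bash
python3 - <<'E'
import cv2,numpy as np
t=cv2.imread("pics/top0.png");s=cv2.imread("pics/side0.png")
a=cv2.resize(t[155:260,235:325],None,fx=5,fy=5,interpolation=cv2.INTER_CUBIC)
b=cv2.resize(t[205:235,155:190],None,fx=8,fy=8,interpolation=cv2.INTER_CUBIC)
o=np.zeros((530,780,3),np.uint8);o[:525,:450]=a;o[:240,455:735]=b;cv2.imwrite("pics/c1.png",o)
cv2.imwrite("pics/c2.png",cv2.resize(s[140:300,200:340],None,fx=3.7,fy=3.7,interpolation=cv2.INTER_CUBIC))
E
```

```text
(no output)
```

View pics/c1.png

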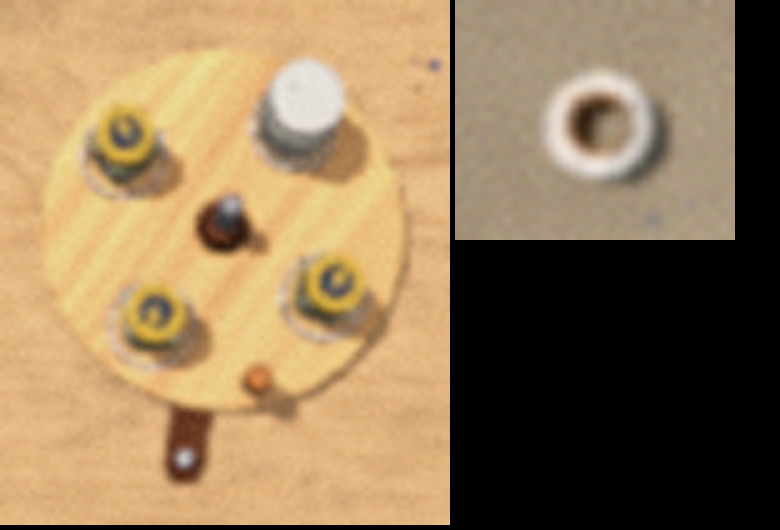

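View pics/c2.png

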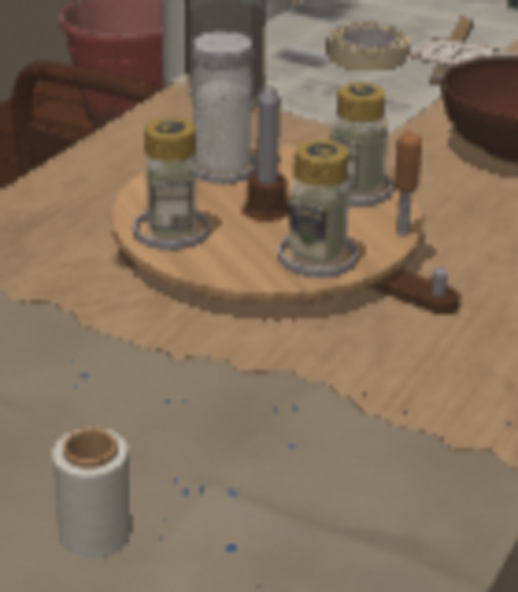

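The crops show the reel's ring with its hole (175,221 in the full picture), the spindle tip at about (281.4,195.6) leaning off the dark collar, the pin at (271.8,246.6), the knob top at (286.6,231) and the tall jar's lid at (296.4,174.4). The knob is between the front-left and front-right short jars.

```bash
cat > h.py <<'E'
import numpy as np,cv2
from bench import arm
def ray(c,u,v):
    R,_=cv2.Rodrigues(np.array(c["rvec"],float));t=np.array(c["tvec"],float).ravel()
    d=R.T@np.array([(u-c["cx"])/c["fx"],(v-c["cy"])/c["fy"],1]);return -R.T@t,d/np.linalg.norm(d)
def onz(c,u,v,z):
    o,d=ray(c,u,v);return o+d*(z-o[2])/d[2]
def tri(r1,r2):
    (a,p),(b,q)=r1,r2;s=np.linalg.lstsq(np.c_[p,-q],b-a,rcond=None)[0]
    A,B=a+s[0]*p,b+s[1]*q;return (A+B)/2,np.linalg.norm(A-B)
def proj(c,P): return cv2.projectPoints(np.array([P],float),np.array(c["rvec"]),np.array(c["tvec"]),np.array([[c["fx"],0,c["cx"]],[0,c["fy"],c["cy"]],[0,0,1.]]),None)[0].ravel()
def blobs(m,amin=8):
    n,l,s,ce=cv2.connectedComponentsWithStats(m.astype(np.uint8));return [(s[i,4],*ce[i].round(2),*s[i,:4]) for i in range(1,n) if s[i,4]>=amin]
E
python3 - <<'E'
from h import *
np.set_printoptions(precision=4,suppress=True)
t=arm.read_camera("top");s=arm.read_camera("side")
hsv=cv2.cvtColor(t["color"],cv2.COLOR_BGR2HSV).astype(int);H,S,V=hsv[...,0],hsv[...,1],hsv[...,2]
def sub(m,x0,x1,y0,y1):
    k=np.zeros_like(m);k[y0:y1,x0:x1]=m[y0:y1,x0:x1];return k
w=sub((V>170)&(S<60),155,190,205,235)
for b in blobs(w):
    print("reel",b)
    cs,_=cv2.findContours(w.astype(np.uint8),cv2.RETR_EXTERNAL,cv2.CHAIN_APPROX_NONE);c=max(cs,key=len)
    (u,v),r=cv2.minEnclosingCircle(c);print(u,v,r,onz(t,u,v,.066))
y=sub((H>18)&(H<30)&(S>170)&(V>100),240,320,160,240)
for b in blobs(y): print("lid",b,onz(t,b[1],b[2],.124))
l=sub((S<60)&(V>150),285,310,163,185)
for b in blobs(l): print("tall",b,onz(t,b[1],b[2],.15))
p=sub((S<70)&(V>110),265,278,240,252)
for b in blobs(p,2): print("pin",b,onz(t,b[1],b[2],.032))
k=sub((H<16)&(S>140)&(V>120),280,293,224,238)
for b in blobs(k): print("knob",b,onz(t,b[1],b[2],.119))
sp=sub((S<70),272,290,188,206)
for b in blobs(sp,3): print("spin",b)
print("manual: tip",onz(t,281.2,195.2,.143),"tri",tri(ray(t,281.2,195.2),ray(s,200+268/3.7-.5,140+88/3.7-.5)))
dk=sub((V<90),268,290,190,210)
for b in blobs(dk,3): print("collar",b,onz(t,b[1],b[2],.055))
# disc edge by crop extents: left 42 right 408 top 47 bottom 411
f=lambda x,y:onz(t,(x+.5)/5-.5+235,(y+.5)/5-.5+155,.028)
for q in [(42,225),(408,225),(225,47),(225,411)]: print(f(*q))
E
```

```text
reel (np.int32(105), np.float64(171.61), np.float64(219.79), np.int32(165), np.int32(213), np.int32(14), np.int32(15))
171.76055908203125 219.56338500976562 7.642285346984863 [0.4778 0.2346 0.066 ]
lid (np.int32(15), np.float64(260.67), np.float64(185.33), np.int32(256), np.int32(183), np.int32(9), np.int32(5)) [ 0.5998 -0.0792  0.124 ]
lid (np.int32(10), np.float64(298.7), np.float64(214.3), np.int32(297), np.int32(211), np.int32(6), np.int32(6)) [ 0.5011 -0.2135  0.124 ]
lid (np.int32(12), np.float64(265.5), np.float64(221.5), np.int32(263), np.int32(220), np.int32(7), np.int32(4)) [ 0.4732 -0.0988  0.124 ]
tall (np.int32(186), np.float64(295.79), np.float64(174.14), np.int32(287), np.int32(167), np.int32(17), np.int32(15)) [ 0.6376 -0.1995  0.15  ]
pin (np.int32(13), np.float64(271.38), np.float64(246.38), np.int32(270), np.int32(245), np.int32(4), np.int32(4)) [ 0.3926 -0.1243  0.032 ]
knob (np.int32(28), np.float64(286.21), np.float64(230.82), np.int32(284), np.int32(228), np.int32(6), np.int32(7)) [ 0.4431 -0.1713  0.119 ]
spin (np.int32(26), np.float64(280.31), np.float64(197.12), np.int32(278), np.int32(194), np.int32(5), np.int32(7))
manual: tip [ 0.5637 -0.1506  0.143 ] tri (array([ 0.5646, -0.1502,  0.1424]), np.float64(0.001896785327625373))
collar (np.int32(49), np.float64(279.55), np.float64(200.84), np.int32(275), np.int32(197), np.int32(10), np.int32(8)) [ 0.5567 -0.1499  0.055 ]
[ 0.5619 -0.0166  0.028 ]
[ 0.5687 -0.2868  0.028 ]
[ 0.6997 -0.1493  0.028 ]
[ 0.4283 -0.1538  0.028 ]
```

```bash
cat >> h.py <<'E'
from scipy.spatial.transform import Rotation as Ro
def go(P,yaw=None):
    o=arm.get_obs();R=Ro.from_quat(o["ee_rot"]);x=R.as_matrix()[:,0];y0=np.arctan2(x[1],x[0])
    d=R.inv().apply(np.array(P)-o["tcp_pos"]);print("tcp",o["tcp_pos"].round(4),"yaw",y0.round(3),"tilt",R.as_matrix()[2].round(4),"tool delta",d.round(4),"turn",None if yaw is None else round(y0-yaw,3),"w",round(o["width"],4),"t",o["clock"],"q",o["qpos"].round(2),"g",round(o["grip_force"],1),"ft",o["ft_force"].round(1))
E
python3 - <<'E'
from h import *
np.set_printoptions(precision=4,suppress=True)
t=arm.read_camera("top");s=arm.read_camera("side")
print("top hole",onz(t,172.9,220.3,.066))
u,v=200+91.5/3.7-.5,140+448.5/3.7-.5
print("side",onz(s,u,v,.07),tri(ray(t,172.9,220.3),ray(s,u,v)))
im=cv2.cvtColor(s["color"],cv2.COLOR_BGR2HSV).astype(int)
m=np.zeros(im.shape[:2],bool);m[250:295,205:245]=((im[...,1]<45)&(im[...,2]>110))[250:295,205:245]
print(blobs(m))
for z in(0,.066,.07): print(z,proj(s,[.477,.2315,z]),proj(t,[.477,.2315,z]))
go([.477,.2315,.30],.17)
E
```

```text
top hole [0.4753 0.2304 0.066 ]
side [0.474  0.2347 0.07  ] (array([0.476 , 0.2308, 0.0663]), np.float64(0.0016284739342329298))
[(np.int32(392), np.float64(222.61), np.float64(275.48), np.int32(214), np.int32(257), np.int32(21), np.int32(34))]
0 [225.2712 283.7991] [175.5765 221.6707]
0.066 [224.0354 260.9165] [172.6171 219.8212]
0.07 [223.9574 259.4717] [172.4304 219.7045]
tcp [ 0.2246 -0.502   0.3024] yaw 0.421 tilt [ 0.     -0.0004 -1.    ] tool delta [ 0.53   -0.5664  0.0027] turn 0.251 w 0.0942 t 0.3 q [-1.22  0.3   1.52  0.    1.32 -0.07] g 0.0 ft [-0.2  0.1  0.4]
```
Reel ≈ (.476,.231). Move: turn .25 in 2 rows first (turn limits), then translate. Delta in frame changing; do turn first within rows 1-2 w/out translation... just do turn with 2 rows, then recompute: new frame yaw .17: delta world (.2514,.733): x: .2514c+.733s(.17)= .2478+.124=.3717; y tool=(sin,-cos): .0425-.7225=-.680. Steps: 0.0417 max total; 3 rows of (.0186,-.034) each =.0388. 20 rows. Also raising not needed. Tips at .205; bowl is .07 fine. Vase? at (350,147) behind; gripper starts near (.22,-.5) fine.

Careful with the scale: shifts go in mm. That gives: -0.034 m is -34, 0.0186 m is 18.6.

```bash
echo '[0.08,0,0,0,0.125,0.08,0,0,0,0.125,0.08,18.6,-34,0,0,0.08,18.6,-34,0,0,0.08,18.6,-34,0,0]' | python3 nudge.py 20
echo '[0.08,18.6,-34,0,0,0.08,18.6,-34,0,0,0.08,18.6,-34,0,0,0.08,18.6,-34,0,0,0.08,18.6,-34,0,0]' | python3 nudge.py
echo '[0.08,18.6,-34,0,0,0.08,18.6,-34,0,0,0.08,18.6,-34,0,0,0.08,18.6,-34,0,0,0.08,18.6,-34,0,0]' | python3 nudge.py
echo '[0.08,18.6,-34,0,0,0.08,18.6,-34,0,0,0.08,18.6,-34,0,0,0.08,18.6,-34,0,0,0.08,18.6,-34,0,0]' | python3 nudge.py
python3 -c "
from h import *
go([.476,.231,.128],.17)"
```

```text
clock: 0.72
tcp_pos: [0.2623, -0.3907, 0.3022]
ee_rot: [0.996, 0.085, -0.0, -0.0]
ft_force: [0.9, -0.4, 0.4]
width: 0.0799
grip_force: 0.0
clock: 1.13
tcp_pos: [0.3251, -0.2069, 0.3028]
ee_rot: [0.996, 0.085, 0.0, 0.0]
ft_force: [-0.4, -0.6, 0.4]
width: 0.0802
grip_force: 0.0
clock: 1.55
tcp_pos: [0.3879, -0.0234, 0.303]
ee_rot: [0.996, 0.085, 0.0, 0.0]
ft_force: [0.4, -0.6, 0.4]
width: 0.08
grip_force: 0.0
clock: 1.97
tcp_pos: [0.4507, 0.1601, 0.3027]
ee_rot: [0.996, 0.085, 0.0, -0.0]
ft_force: [1.1, -1.2, 0.4]
width: 0.0796
grip_force: 0.0
tcp [0.4507 0.1601 0.3027] yaw 0.171 tilt [ 3.e-04  0.e+00 -1.e+00] tool delta [ 0.037  -0.0655  0.1747] turn 0.001 w 0.0796 t 1.9667 q [ 0.26  0.14  1.72 -0.    1.29  1.66] g 0.0 ft [ 1.1 -1.2  0.4]
```

In the tool's units: 0.035 m is 35, -0.0328 m is -32.8.

```bash
echo '[0.08,18.5,-32.7,0,0,0.08,18.5,-32.8,0,0,0.08,0,0,35,0,0.08,0,0,30,0,0.08,0,0,0,0]' | python3 nudge.py
python3 -c "
from h import *
go([.476,.231,.128],.17)
cv2.imwrite('pics/g1.png',cv2.resize(arm.read_camera('side')['color'][150:310,150:310],None,fx=3.7,fy=3.7))"
```

```text
clock: 2.38
tcp_pos: [0.4742, 0.2287, 0.2323]
ee_rot: [0.996, 0.086, -0.004, 0.001]
ft_force: [-0.4, -0.3, -1.6]
width: 0.0801
grip_force: 0.0
tcp [0.4742 0.2287 0.2323] yaw 0.172 tilt [-0.0085  0.0018 -1.    ] tool delta [ 0.003  -0.0022  0.1043] turn 0.002 w 0.0801 t 2.3833 q [ 0.38  0.32  1.67 -0.    1.16  1.78] g 0.0 ft [-0.4 -0.3 -1.6]
```

View pics/g1.png

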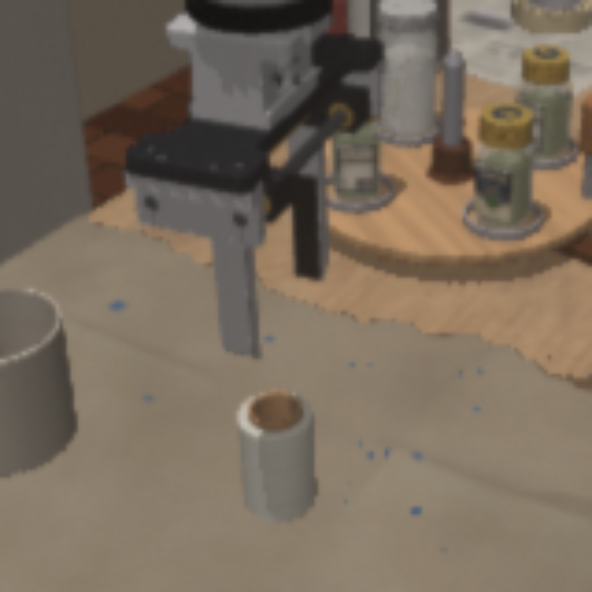

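The gripper hangs over the reel with the fingers at (240,355) and (310,278) and the reel top at (276,410), lined up. Going down.

In the tool's units: 0.03 m is 30, 0.014 m is 14.

```bash
echo '[0.08,3,-2.2,30,0,0.08,0,0,30,0,0.08,0,0,30,0,0.08,0,0,14,0,0.08,0,0,0,0]' | python3 nudge.py
python3 -c "
from h import *
go([.476,.231,.128],.17)"
echo '[0.04,0,0,0,0,0.04,0,0,0,0,0.04,0,0,0,0,0.04,0,0,0,0,0.04,0,0,0,0]' | python3 nudge.py 20
echo '[0.04,0,0,0,0,0.04,0,0,0,0,0.04,0,0,0,0,0.04,0,0,0,0,0.04,0,0,0,0]' | python3 nudge.py 20
python3 -c "
from h import *
go([.476,.231,.128],.17)
t=arm.read_camera('top');s=arm.read_camera('side');cv2.imwrite('pics/t2.png',t['color']);cv2.imwrite('pics/s2.png',s['color'])
im=cv2.cvtColor(s['color'],cv2.COLOR_BGR2HSV).astype(int)
m=np.zeros(im.shape[:2],bool);m[250:295,205:245]=((im[...,1]<45)&(im[...,2]>110))[250:295,205:245]
print(blobs(m))"
```

```text
clock: 2.85
tcp_pos: [0.4783, 0.231, 0.1329]
ee_rot: [0.996, 0.085, -0.001, 0.0]
ft_force: [0.3, -0.5, 0.2]
width: 0.08
grip_force: 0.0
tcp [0.4783 0.231  0.1329] yaw 0.17 tilt [-2.4e-03  5.0e-04 -1.0e+00] tool delta [-0.0023 -0.0004  0.0049] turn 0.0 w 0.08 t 2.85 q [0.38 0.47 1.73 0.   0.95 1.78] g 0.0 ft [ 0.3 -0.5  0.2]
clock: 3.27
tcp_pos: [0.4788, 0.2316, 0.1346]
ee_rot: [0.996, 0.085, 0.001, -0.0]
ft_force: [0.7, 1.9, 0.9]
width: 0.0505
grip_force: 1.0
clock: 3.68
tcp_pos: [0.4788, 0.2316, 0.1344]
ee_rot: [0.996, 0.085, 0.001, -0.0]
ft_force: [-2.2, -0.1, 6.8]
width: 0.0462
grip_force: 20.0
tcp [0.4788 0.2316 0.1344] yaw 0.171 tilt [ 1.e-03 -2.e-04 -1.e+00] tool delta [-0.0028  0.0002  0.0064] turn 0.001 w 0.0462 t 3.6833 q [0.38 0.46 1.73 0.   0.95 1.78] g 20.0 ft [-2.2 -0.1  6.8]
[(np.int32(265), np.float64(225.82), np.float64(277.44), np.int32(216), np.int32(257), np.int32(19), np.int32(34))]
```

In the tool's units: -0.04 m is -40, -0.02 m is -20.

```bash
echo '[0.04,0,0,-20,0,0.04,0,0,-40,0,0.04,0,0,-40,0,0.04,0,0,-40,0,0.04,0,0,-40,0]' | python3 nudge.py
echo '[0.04,0,0,-10,0,0.04,0,0,0,0]' | python3 nudge.py
python3 -c "
from h import *
go([.564,-.151,.32],.17)
t=arm.read_camera('top');s=arm.read_camera('side');cv2.imwrite('pics/s3f.png',s['color'])
o=arm.get_obs()['tcp_pos'];u,v=proj(s,o+[-.0028,0,-.0994]);print(u,v)
u,v=int(u),int(v);cv2.imwrite('pics/s3.png',cv2.resize(s['color'][v-50:v+50,u-50:u+50],None,fx=5.5,fy=5.5,interpolation=cv2.INTER_CUBIC))"
```

```text
clock: 4.2
tcp_pos: [0.478, 0.2313, 0.3157]
ee_rot: [0.996, 0.085, -0.0, 0.0]
ft_force: [0.5, -0.4, -1.5]
width: 0.0463
grip_force: 20.0
clock: 4.37
tcp_pos: [0.4789, 0.2317, 0.3266]
ee_rot: [0.996, 0.085, 0.003, -0.001]
ft_force: [0.2, 0.5, -1.9]
width: 0.0461
grip_force: 20.0
tcp [0.4789 0.2317 0.3266] yaw 0.171 tilt [ 0.0053 -0.0011 -1.    ] tool delta [0.0188 0.3916 0.0063] turn 0.001 w 0.0461 t 4.3667 q [ 0.38  0.24  1.54 -0.    1.36  1.78] g 20.0 ft [ 0.2  0.5 -1.9]
221.3548255165387 198.75974235915103
```

View pics/s3.png

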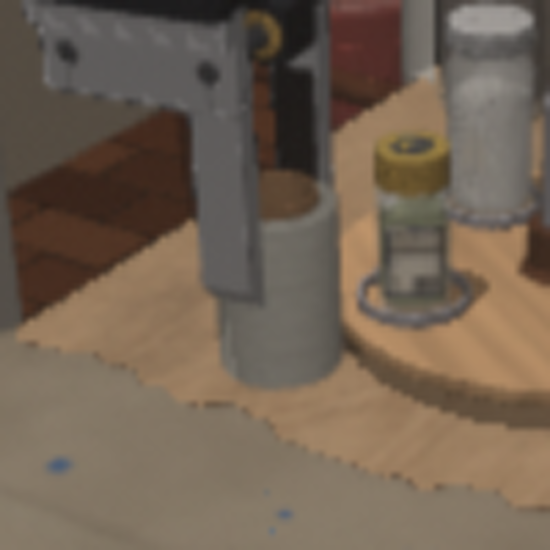

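The reel is held upright between the fingers (silhouette in the crop from 219 to 342 wide, bottom at y≈385), with the fingertips about half way down it.

```bash
python3 - <<'E'
from h import *
s=arm.read_camera('side')
o=arm.get_obs()['tcp_pos']
# silhouette centre below the fingertips: crop y ~340
im=cv2.cvtColor(cv2.imread('pics/s3f.png'),cv2.COLOR_BGR2HSV).astype(int)
for v in (207,209,211): print(v,[(u,*im[v,u,1:]) for u in range(206,240)][::1] if v==209 else '')
def edges(P):
    # silhouette columns of vertical cylinder at P
    c=[proj(s,P+np.array([.023*np.cos(a),.023*np.sin(a),0]))[0] for a in np.linspace(0,6.28,90)];return min(c),max(c)
for e in(-.004,-.002,0,.002):
    P=o+[e*np.cos(.17),e*np.sin(.17),-.128];print(e,proj(s,P),edges(P))
E
```

```text
207 
209 [(206, np.int64(94), np.int64(144)), (207, np.int64(94), np.int64(144)), (208, np.int64(95), np.int64(145)), (209, np.int64(96), np.int64(144)), (210, np.int64(84), np.int64(128)), (211, np.int64(36), np.int64(107)), (212, np.int64(28), np.int64(110)), (213, np.int64(30), np.int64(102)), (214, np.int64(30), np.int64(103)), (215, np.int64(29), np.int64(104)), (216, np.int64(29), np.int64(105)), (217, np.int64(26), np.int64(107)), (218, np.int64(28), np.int64(109)), (219, np.int64(28), np.int64(109)), (220, np.int64(30), np.int64(110)), (221, np.int64(28), np.int64(109)), (222, np.int64(26), np.int64(109)), (223, np.int64(28), np.int64(109)), (224, np.int64(28), np.int64(109)), (225, np.int64(28), np.int64(108)), (226, np.int64(29), np.int64(106)), (227, np.int64(27), np.int64(104)), (228, np.int64(30), np.int64(102)), (229, np.int64(29), np.int64(98)), (230, np.int64(30), np.int64(94)), (231, np.int64(29), np.int64(89)), (232, np.int64(34), np.int64(82)), (233, np.int64(66), np.int64(73)), (234, np.int64(101), np.int64(83)), (235, np.int64(111), np.int64(106)), (236, np.int64(110), np.int64(130)), (237, np.int64(110), np.int64(163)), (238, np.int64(111), np.int64(177)), (239, np.int64(111), np.int64(182))]
211 
-0.004 [222.72402013 211.37656361] (np.float64(211.37186299252897), np.float64(234.02129388258356))
-0.002 [221.83990027 211.19669894] (np.float64(210.4955181505842), np.float64(233.1285458644085))
0 [220.9573756  211.01715881] (np.float64(209.62075895658117), np.float64(232.23740578488326))
0.002 [220.07644183 210.83794232] (np.float64(208.74758111083088), np.float64(231.34786930380136))
```

In the tool's units: 0.002 m is 2, 0.04 m is 40.

```bash
echo '[0.04,2,30,0,0,0.04,2,40,0,0,0.04,2,40,0,0,0.04,2,40,0,0,0.04,2,40,0,0]' | python3 nudge.py
echo '[0.04,2,40,0,0,0.04,2,40,0,0,0.04,2,40,0,0,0.04,2,40,0,0,0.04,2,35,0,0]' | python3 nudge.py
echo '[0.04,0,0,0,0,0.04,0,0,0,0]' | python3 nudge.py
python3 -c "
from h import *
go([.566,-.151,.285],.17)"
```

```text
clock: 4.93
tcp_pos: [0.5203, 0.0442, 0.3214]
ee_rot: [0.996, 0.085, -0.002, -0.0]
ft_force: [0.8, 0.3, -0.3]
width: 0.0463
grip_force: 20.0
clock: 5.35
tcp_pos: [0.5634, -0.147, 0.3211]
ee_rot: [0.996, 0.085, -0.002, -0.001]
ft_force: [1.0, 0.7, -0.5]
width: 0.0463
grip_force: 20.0
clock: 5.52
tcp_pos: [0.5633, -0.1459, 0.3208]
ee_rot: [0.996, 0.084, -0.002, -0.001]
ft_force: [-0.2, 0.9, -0.7]
width: 0.0467
grip_force: 20.0
tcp [ 0.5633 -0.1459  0.3208] yaw 0.168 tilt [-0.0038 -0.0021 -1.    ] tool delta [0.0019 0.0055 0.0358] turn -0.002 w 0.0467 t 5.5167 q [-0.32  0.36  1.4   0.    1.39  1.09] g 20.0 ft [-0.2  0.9 -0.7]
```

In the tool's units: 0.015 m is 15, 0.0055 m is 5.5.

```bash
echo '[0.04,1.8,5.5,15,0,0.04,0,0,15,0,0.04,0,0,0,0,0.04,0,0,0,0]' | python3 nudge.py
python3 -c "
from h import *
go([.566,-.151,.285],.17)
s=arm.read_camera('side');cv2.imwrite('pics/s4f.png',s['color'])
u,v=map(int,proj(s,[.564,-.151,.13]));print(u,v)
cv2.imwrite('pics/s4.png',cv2.resize(s['color'][v-40:v+40,u-40:u+40],None,fx=7,fy=7,interpolation=cv2.INTER_CUBIC))"
```

```text
clock: 5.85
tcp_pos: [0.5661, -0.1485, 0.2925]
ee_rot: [0.996, 0.086, -0.001, -0.001]
ft_force: [0.4, -0.4, -0.3]
width: 0.0464
grip_force: 20.0
tcp [ 0.5661 -0.1485  0.2925] yaw 0.172 tilt [-0.0024 -0.0014 -1.    ] tool delta [-0.0005  0.0024  0.0075] turn 0.002 w 0.0464 t 5.85 q [-0.32  0.39  1.43  0.    1.33  1.08] g 20.0 ft [ 0.4 -0.4 -0.3]
272 166
```

View pics/s4.png

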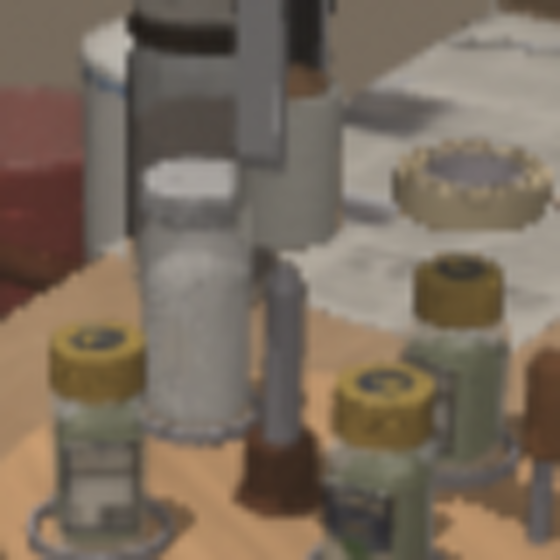

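The reel hangs just above the spindle: its right edge is at crop x≈341, with the spindle centred at x≈285 and its tip at y≈262. The columns look close to matching; I'll check the numbers.

```bash
python3 - <<'E'
from h import *
s=arm.read_camera('side');im=cv2.imread('pics/s4f.png').astype(int)
g=im.sum(2)/3
v=int(126+225/7);print("reel row",v,g[v,262:290].round().astype(int))
for r in (168,174,180): print("spindle row",r,g[r,262:284].round().astype(int))
def edges(P,r): 
    c=[proj(s,P+np.array([r*np.cos(a),r*np.sin(a),0]))[0] for a in np.linspace(0,6.28,90)];return round(min(c),2),round(max(c),2)
o=np.array([.5661,-.1485,.2925])
for e in(-.004,-.002,0): print(e,edges(o+[e,e*.17,-.13],.023))
for z in(.12,.10): print(proj(s,[.564,-.151,z]),edges(np.array([.564,-.151,z]),.009))
E
```

```text
reel row 158 [102  95  95  97 108 115 103 105 107 109 110 109 110 109 107 103 100  96
 113 143 147 149 145 138 136 140 147 149]
spindle row 168 [128 124 116 112 108  98  92  82  74  82  88  86  83  98 154 158 155 154
 153 154 153 153]
spindle row 174 [125 122 119 114 108 111 125 110  87  81  85  84  82  99 129 131 132 132
 134 134 136 137]
spindle row 180 [126 123 117 111 104 100 101  88  90  93  86  84  87 121 144 148 147 142
 123 119 109  81]
-0.004 (np.float64(265.36), np.float64(280.54))
-0.002 (np.float64(264.74), np.float64(279.9))
0 (np.float64(264.11), np.float64(279.27))
[272.39190189 169.96479137] (np.float64(269.48), np.float64(275.3))
[272.25945502 175.83122302] (np.float64(269.38), np.float64(275.14))
```

In the tool's units: 0.0023 m is 2.3, 0.01 m is 10.

```bash
echo '[0.04,0.4,2.3,0,0,0.04,0,0,10,0,0.04,0,0,10,0,0.04,0,0,10,0,0.04,0,0,5,0]' | python3 nudge.py
echo '[0.04,0,0,0,0,0.04,0,0,0,0]' | python3 nudge.py
python3 -c "
from h import *
go([.5665,-.1508,.1944],.17)"
```

```text
clock: 6.37
tcp_pos: [0.5667, -0.1517, 0.2564]
ee_rot: [0.996, 0.085, -0.001, -0.001]
ft_force: [0.4, 0.7, -1.3]
width: 0.0466
grip_force: 20.0
clock: 6.53
tcp_pos: [0.5671, -0.1518, 0.2583]
ee_rot: [0.996, 0.085, -0.0, -0.0]
ft_force: [0.2, 0.6, -0.3]
width: 0.0464
grip_force: 20.0
tcp [ 0.5671 -0.1518  0.2583] yaw 0.171 tilt [-6.e-04 -4.e-04 -1.e+00] tool delta [-0.0004 -0.0011  0.0639] turn 0.001 w 0.0464 t 6.5333 q [-0.32  0.42  1.46  0.    1.26  1.08] g 20.0 ft [ 0.2  0.6 -0.3]
```

In the tool's units: 0.01 m is 10, -0.001 m is -1.

```bash
echo '[0.04,-0.4,-1,10,0,0.04,0,0,10,0,0.04,0,0,10,0,0.04,0,0,10,0,0.04,0,0,10,0]' | python3 nudge.py
echo '[0.04,0,0,8,0,0.04,0,0,0,0,0.04,0,0,0,0]' | python3 nudge.py
python3 -c "
from h import *
go([.5665,-.1508,.1924],.17)"
```

```text
clock: 6.95
tcp_pos: [0.5664, -0.1508, 0.2073]
ee_rot: [0.996, 0.085, -0.0, -0.0]
ft_force: [1.1, -1.1, -0.2]
width: 0.0463
grip_force: 20.0
clock: 7.2
tcp_pos: [0.5665, -0.1509, 0.2002]
ee_rot: [0.996, 0.085, -0.0, -0.0]
ft_force: [0.2, -0.1, -1.2]
width: 0.0464
grip_force: 20.0
tcp [ 0.5665 -0.1509  0.2002] yaw 0.171 tilt [-6.e-04 -4.e-04 -1.e+00] tool delta [-0.     -0.0001  0.0078] turn 0.001 w 0.0464 t 7.2 q [-0.32  0.48  1.52  0.    1.14  1.08] g 20.0 ft [ 0.2 -0.1 -1.2]
```

In the tool's units: 0.003 m is 3, 0.002 m is 2.

```bash
echo '[0.04,0,0,3,0,0.04,0,0,2,0,0.04,0,0,2,0,0.04,0,0,0,0,0.04,0,0,0,0]' | python3 nudge.py
python3 -c "
from h import *
go([.5665,-.1508,.1924],.17)"
```

```text
clock: 7.62
tcp_pos: [0.5666, -0.1509, 0.1937]
ee_rot: [0.996, 0.085, 0.0, -0.0]
ft_force: [0.4, -0.3, -1.2]
width: 0.046
grip_force: 20.0
tcp [ 0.5666 -0.1509  0.1937] yaw 0.171 tilt [ 0. -0. -1.] tool delta [-0.     -0.0001  0.0013] turn 0.001 w 0.046 t 7.6167 q [-0.32  0.49  1.53  0.    1.13  1.08] g 20.0 ft [ 0.4 -0.3 -1.2]
```

In the tool's units: 0.001 m is 1.

```bash
echo '[0.04,0,0,1,0,0.04,0,0,1,0,0.04,0,0,0,0]' | python3 nudge.py
echo '[0.04,0,0,1,0,0.04,0,0,0,0,0.04,0,0,0,0]' | python3 nudge.py
echo '[0.065,0,0,0,0,0.065,0,0,0,0,0.065,0,0,0,0,0.065,0,0,0,0]' | python3 nudge.py
python3 -c "
from h import *
go([.5665,-.1508,.1924],.17)"
```

```text
clock: 7.87
tcp_pos: [0.5668, -0.151, 0.1924]
ee_rot: [0.996, 0.085, 0.0, 0.0]
ft_force: [-2.1, 0.7, 5.7]
width: 0.0466
grip_force: 20.0
clock: 8.12
tcp_pos: [0.5669, -0.151, 0.1923]
ee_rot: [0.996, 0.085, 0.001, 0.0]
ft_force: [-4.5, 1.5, 13.7]
width: 0.0462
grip_force: 20.0
clock: 8.45
tcp_pos: [0.5665, -0.1509, 0.1905]
ee_rot: [0.996, 0.085, -0.0, -0.0]
ft_force: [0.1, 0.0, -0.5]
width: 0.0644
grip_force: 0.0
tcp [ 0.5665 -0.1509  0.1905] yaw 0.171 tilt [-2.e-04 -1.e-04 -1.e+00] tool delta [-0.     -0.0001 -0.0019] turn 0.001 w 0.0644 t 8.45 q [-0.32  0.49  1.53  0.    1.12  1.08] g 0.0 ft [ 0.1  0.  -0.5]
```

In the tool's units: -0.035 m is -35, -0.03 m is -30.

```bash
echo '[0.065,0,0,0,0,0.065,0,0,-20,0,0.065,0,0,-35,0,0.065,0,0,-35,0,0.065,0,0,-30,0]' | python3 nudge.py
echo '[0.065,-31,0,0,0,0.065,-31,0,0,0,0.065,-31,0,0,0,0.065,-32,0,0,0,0.05,0,0,0,-0.125]' | python3 nudge.py
python3 -c "
from h import *
go([.4431,-.1713,.176],3.3)
t=arm.read_camera('top');s=arm.read_camera('side')
cv2.imwrite('pics/s5.png',cv2.resize(s['color'][110:260,190:350],None,fx=3.7,fy=3.7,interpolation=cv2.INTER_CUBIC))
cv2.imwrite('pics/t5.png',t['color'])"
```

```text
clock: 8.87
tcp_pos: [0.5665, -0.1509, 0.3128]
ee_rot: [0.996, 0.085, 0.0, 0.0]
ft_force: [-0.3, 0.2, 0.2]
width: 0.0653
grip_force: 0.0
clock: 9.28
tcp_pos: [0.4399, -0.1725, 0.3108]
ee_rot: [0.989, 0.146, -0.0, 0.0]
ft_force: [0.3, 0.4, 0.1]
width: 0.0611
grip_force: 0.0
tcp [ 0.4399 -0.1725  0.3108] yaw 0.293 tilt [-6.e-04 -0.e+00 -1.e+00] tool delta [ 0.0035 -0.0003  0.1348] turn -3.007 w 0.0611 t 9.2833 q [-0.45  0.12  1.72 -0.    1.3   0.83] g 0.0 ft [0.3 0.4 0.1]
```

View pics/s5.png

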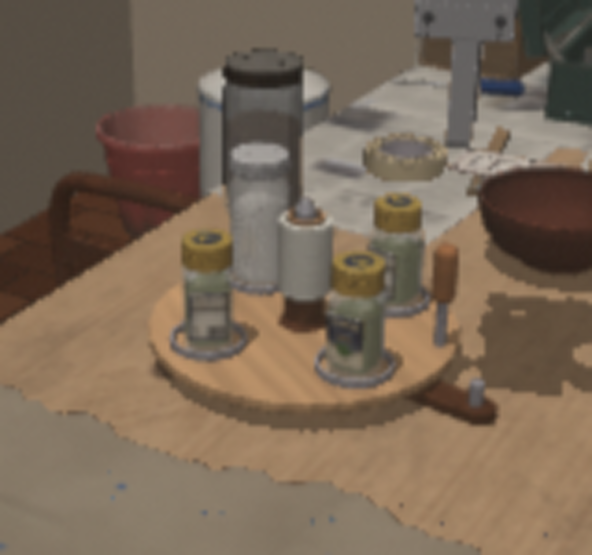

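The reel sits upright on the collar (crop 305,260) with the spindle tip showing above it, and all jars are in their seats. The knob is at (445,270). Now I'll turn the tool half round for the joint range.

```bash
echo '[0.05,0,0,0,-0.12,0.05,0,0,0,-0.12,0.05,0,0,0,-0.12,0.05,0,0,0,-0.12,0.05,0,0,0,-0.12]' | python3 nudge.py >/dev/null
echo '[0.05,0,0,0,-0.12,0.05,0,0,0,-0.12,0.05,0,0,0,-0.12,0.05,0,0,0,-0.12,0.05,0,0,0,-0.12]' | python3 nudge.py >/dev/null
echo '[0.05,0,0,0,-0.12,0.05,0,0,0,-0.12,0.05,0,0,0,-0.12,0.05,0,0,0,-0.12,0.05,0,0,0,-0.12]' | python3 nudge.py >/dev/null
echo '[0.05,0,0,0,-0.12,0.05,0,0,0,-0.12,0.05,0,0,0,-0.12,0.05,0,0,0,-0.12,0.05,0,0,0,-0.12]' | python3 nudge.py >/dev/null
echo '[0.05,0,0,0,-0.12,0.05,0,0,0,-0.12,0.05,0,0,0,-0.12,0.05,0,0,0,-0.12,0.05,0,0,0,-0.12]' | python3 nudge.py
python3 - <<'E'
from h import *
go([.4431,-.1713,.176],3.308)
s=arm.read_camera('side');h=cv2.cvtColor(s['color'],cv2.COLOR_BGR2HSV).astype(int)
m=np.zeros(h.shape[:2],bool);m[172:196,303:318]=((h[...,0]<16)&(h[...,1]>130))[172:196,303:318]
print(blobs(m)); b=max(blobs(m)); t=arm.read_camera('top')
print(onz(s,b[1],b[2],.098),proj(s,[.4431,-.1713,.098]),tri(ray(s,b[1],b[4+0]),ray(t,286.21,230.82)))
E
```

```text
clock: 11.47
tcp_pos: [0.4441, -0.172, 0.3104]
ee_rot: [-0.078, 0.997, 0.0, -0.0]
ft_force: [-0.1, 0.9, -0.1]
width: 0.0499
grip_force: 0.0
tcp [ 0.4441 -0.172   0.3104] yaw -2.985 tilt [ 1.e-04  2.e-04 -1.e+00] tool delta [0.0009 0.0008 0.1344] turn -6.293 w 0.0499 t 11.4667 q [-0.45  0.13  1.71  0.    1.3  -2.17] g 0.0 ft [-0.1  0.9 -0.1]
[(np.int32(40), np.float64(309.52), np.float64(183.08), np.int32(308), np.int32(177), np.int32(5), np.int32(14))]
[ 0.44520212 -0.16649252  0.098     ] [310.79883033 182.63366311] (array([ 0.44568817, -0.17068772,  0.11598666]), np.float64(0.004899033749696333))
```

In the tool's units: 0.035 m is 35, 0.029 m is 29.

```bash
echo '[0.05,0,1,35,0,0.05,0,0,35,0,0.05,0,0,35,0,0.05,0,0,29,0,0.05,0,0,0,0]' | python3 nudge.py
echo '[0.014,0,0,0,0,0.014,0,0,0,0,0.014,0,0,0,0,0.014,0,0,0,0,0.014,0,0,0,0]' | python3 nudge.py 15
echo '[0.014,0,0,0,0,0.014,0,0,0,0,0.014,0,0,0,0]' | python3 nudge.py
python3 -c "
from h import *
go([.4431,-.1713,.176],3.308)"
```

```text
clock: 11.98
tcp_pos: [0.4418, -0.1702, 0.1718]
ee_rot: [-0.074, 0.997, 0.002, -0.004]
ft_force: [-0.7, 0.9, -0.1]
width: 0.0505
grip_force: 0.0
clock: 12.4
tcp_pos: [0.4436, -0.1713, 0.1778]
ee_rot: [-0.077, 0.997, -0.001, 0.001]
ft_force: [-0.8, -0.2, -0.2]
width: 0.0202
grip_force: 0.0
clock: 12.65
tcp_pos: [0.4436, -0.1714, 0.1778]
ee_rot: [-0.077, 0.997, -0.0, 0.001]
ft_force: [-1.5, 0.2, 7.9]
width: 0.0196
grip_force: 15.0
tcp [ 0.4436 -0.1714  0.1778] yaw -2.988 tilt [-0.0016 -0.0011 -1.    ] tool delta [0.0005 0.0001 0.0018] turn -6.296 w 0.0196 t 12.65 q [-0.45  0.29  1.86 -0.    1.   -2.17] g 15.0 ft [-1.5  0.2  7.9]
```

```bash
cat >> h.py <<'E'
def kn():
    o=arm.get_obs();d=o["tcp_pos"][:2]-[.564,-.151];R=Ro.from_quat(o["ee_rot"]).as_matrix()
    a=np.arctan2(d[1],d[0]);print("r",np.hypot(*d).round(4),"ang",(a%6.283).round(3),"yaw",np.arctan2(R[1,0],R[0,0])%6.283,"z",o["tcp_pos"][2].round(4),"ft",o["ft_force"].round(1),"tau",o["wrist_torque"].round(2),"g",round(o["grip_force"],1),"q",o["qpos"].round(2))
E
python3 -c "from h import *;kn()"
echo '[0.014,-0.3,6,0,0.05,0.014,-0.6,12,0,0.1,0.014,-0.6,12,0,0.1,0.014,-0.6,12,0,0.1,0.014,-0.6,12,0,0.1]' | python3 nudge.py
python3 -c "from h import *;kn()"
```

```text
r 0.1221 ang 3.309 yaw 3.2952312728322166 z 0.1778 ft [-1.5  0.2  7.9] tau [0.13 0.09 0.04] g 15.0 q [-0.45  0.29  1.86 -0.    1.   -2.17]
clock: 13.07
tcp_pos: [0.4464, -0.1171, 0.1776]
ee_rot: [0.15, 0.989, -0.0, -0.001]
ft_force: [-13.5, 2.4, 15.5]
width: 0.0194
grip_force: 15.0
r 0.1224 ang 2.861 yaw 2.84031422112368 z 0.1776 ft [-13.5   2.4  15.5] tau [ 0.48  2.05 -0.04] g 15.0 q [-0.34  0.26  1.89 -0.    0.99 -1.6 ]
```

In the tool's units: -0.001 m is -1, 0.012 m is 12.

```bash
echo '[0.014,0.4,12,-1,0.1,0.014,0.4,12,-0.5,0.1,0.014,-0.6,12,0,0.1,0.014,-0.6,12,0,0.1,0.014,-0.6,12,0,0.1]' | python3 nudge.py
python3 -c "from h import *;kn()"
```

```text
clock: 13.48
tcp_pos: [0.4755, -0.0651, 0.1778]
ee_rot: [0.39, 0.921, 0.0, -0.002]
ft_force: [-4.8, 3.9, -1.1]
width: 0.0193
grip_force: 15.0
r 0.1233 ang 2.371 yaw 2.3404652044000476 z 0.1778 ft [-4.8  3.9 -1.1] tau [0.79 0.7  0.04] g 15.0 q [-0.21  0.3   1.84  0.    1.01 -0.98]
```

```bash
echo '[0.014,-0.2,12,0,0.1,0.014,-0.3,12,0,0.1,0.014,-0.6,12,0,0.1,0.014,-0.6,12,0,0.1,0.014,-0.6,12,0,0.1]' | python3 nudge.py
python3 -c "from h import *;kn()"
```

```text
clock: 13.9
tcp_pos: [0.5266, -0.0336, 0.1778]
ee_rot: [0.605, 0.796, 0.0, -0.002]
ft_force: [-5.1, 16.5, 0.5]
width: 0.0197
grip_force: 15.0
r 0.1232 ang 1.879 yaw 1.8408555845873198 z 0.1778 ft [-5.1 16.5  0.5] tau [ 2.88  0.95 -0.12] g 15.0 q [-0.13  0.39  1.71  0.    1.04 -0.41]
```

In the tool's units: 0.012 m is 12, -0.0006 m is -0.6.

```bash
echo '[0.014,-0.5,12,0,0.1,0.014,-0.5,12,0,0.1,0.014,-0.6,12,0,0.1,0.014,-0.6,12,0,0.1,0.014,-0.6,12,0,0.1]' | python3 nudge.py
python3 -c "from h import *;kn()"
```

```text
clock: 14.32
tcp_pos: [0.587, -0.0314, 0.1779]
ee_rot: [0.783, 0.622, 0.001, -0.002]
ft_force: [2.7, 18.4, -4.5]
width: 0.0192
grip_force: 15.0
r 0.1218 ang 1.381 yaw 1.3416497267549112 z 0.1779 ft [ 2.7 18.4 -4.5] tau [ 3.33 -0.67 -0.01] g 15.0 q [-0.12  0.51  1.53  0.    1.1   0.11]
```

Careful with the scale: shifts go in mm. That gives: 0.012 m is 12, -0.0006 m is -0.6.

```bash
echo '[0.014,0.6,12,0,0.1,0.014,0.2,12,0,0.1,0.014,-0.6,12,0,0.1,0.014,-0.6,12,0,0.1,0.014,0,0,0,0]' | python3 nudge.py
python3 - <<'E'
from h import *
kn()
from scipy.optimize import least_squares
p=np.array([[.4436,-.1714],[.4464,-.1171],[.4755,-.0651],[.5266,-.0336],[.587,-.0314],arm.get_obs()["tcp_pos"][:2]])
r=least_squares(lambda c:np.hypot(*(p-c).T)-.12,[.564,-.151]);print("axis",r.x,r.fun.round(4))
t=arm.read_camera('top');cv2.imwrite('pics/t6.png',cv2.resize(t['color'][150:260,225:335],None,fx=5,fy=5,interpolation=cv2.INTER_CUBIC))
E
```

```text
clock: 14.73
tcp_pos: [0.6324, -0.0511, 0.178]
ee_rot: [0.892, 0.452, 0.002, -0.0]
ft_force: [7.7, 12.4, -3.6]
width: 0.0196
grip_force: 15.0
r 0.1211 ang 0.971 yaw 0.9390372873553974 z 0.178 ft [ 7.7 12.4 -3.6] tau [ 2.23 -1.36 -0.03] g 15.0 q [-0.14  0.6   1.39  0.    1.15  0.49]
axis [ 0.56182031 -0.14849763] [ 0.0004 -0.0004  0.      0.0002 -0.0002  0.0003]
```

View pics/t6.png

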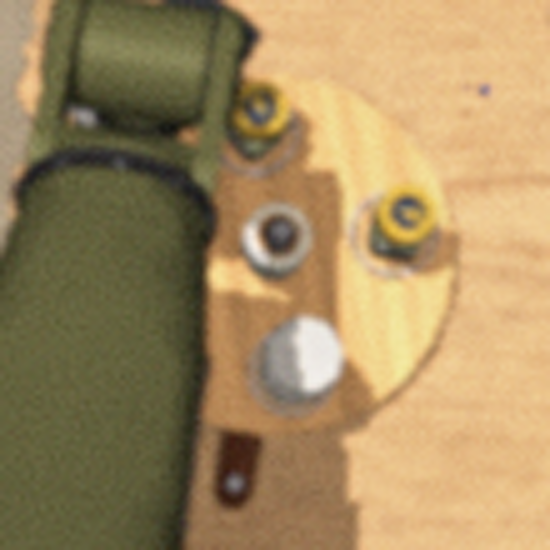

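The top view shows the tall jar's lid at crop (302,357) coming to the front, and the pin at (234,483); the reel is on the spindle at (278,237). A bit more clockwise turning is needed.

```bash
cat >> h.py <<'E'
def ana(L,P,axs=((.564,-.151),(.563,-.150),(.5618,-.1485))):
    t=arm.read_camera('top')
    for z in(.15,.153):
        J=onz(t,*L,z)[:2];p=onz(t,*P,.032)[:2]
        for ax in axs:
            ax=np.array(ax);f=(p-ax)/np.linalg.norm(p-ax);d=J-ax
            print(z,ax,"jar",J.round(4),"pin r",np.linalg.norm(p-ax).round(4),"jar r",np.linalg.norm(d).round(4),"lateral(ccw+)",(f[0]*d[1]-f[1]*d[0]).round(4),"ang",np.arctan2(f[0]*d[1]-f[1]*d[0],f@d).round(3))
E
python3 -c "
from h import *
ana((285.0,221.0),(271.4,246.2))"
```

```text
0.15 [ 0.564 -0.151] jar [ 0.4739 -0.1645] pin r 0.1728 jar r 0.0911 lateral(ccw+) 0.0273 ang 0.304
0.15 [ 0.563 -0.15 ] jar [ 0.4739 -0.1645] pin r 0.1717 jar r 0.0903 lateral(ccw+) 0.0277 ang 0.312
0.15 [ 0.5618 -0.1485] jar [ 0.4739 -0.1645] pin r 0.1702 jar r 0.0893 lateral(ccw+) 0.0283 ang 0.323
0.153 [ 0.564 -0.151] jar [ 0.4736 -0.1644] pin r 0.1728 jar r 0.0914 lateral(ccw+) 0.0271 ang 0.301
0.153 [ 0.563 -0.15 ] jar [ 0.4736 -0.1644] pin r 0.1717 jar r 0.0905 lateral(ccw+) 0.0275 ang 0.309
0.153 [ 0.5618 -0.1485] jar [ 0.4736 -0.1644] pin r 0.1702 jar r 0.0896 lateral(ccw+) 0.0282 ang 0.32
```

In the tool's units: 0.012 m is 12, 0.001 m is 1.

```bash
echo '[0.014,0.4,12,0,0.1,0.014,0.2,12,0,0.1,0.014,-0.3,12,0,0.1,0.014,0,1,0,0,0.014,0,0,0,0]' | python3 nudge.py
echo '[0.014,1,0,0,0,0.014,0,0,0,0,0.014,0,0,0,0,0.014,0,0,0,0,0.014,0,0,0,0]' | python3 nudge.py
python3 - <<'E'
from h import *
kn()
t=arm.read_camera('top');s=arm.read_camera('side')
a=cv2.resize(t['color'][150:260,225:305],None,fx=5,fy=5,interpolation=cv2.INTER_CUBIC);b=cv2.resize(s['color'][130:240,230:310],None,fx=5,fy=5,interpolation=cv2.INTER_CUBIC)
cv2.imwrite('pics/t7.png',np.hstack([a,b[:,:400]]))
E
```

```text
clock: 15.25
tcp_pos: [0.6587, -0.0762, 0.178]
ee_rot: [0.948, 0.317, 0.001, -0.0]
ft_force: [4.5, 2.7, -3.8]
width: 0.0199
grip_force: 15.0
clock: 15.67
tcp_pos: [0.6587, -0.0757, 0.178]
ee_rot: [0.948, 0.317, -0.0, -0.0]
ft_force: [-3.6, -2.0, -2.1]
width: 0.0198
grip_force: 15.0
r 0.121 ang 0.672 yaw 0.6457181535437706 z 0.178 ft [-3.6 -2.  -2.1] tau [-0.26  0.71 -0.18] g 15.0 q [-0.17  0.66  1.29 -0.    1.19  0.76]
```

View pics/t7.png

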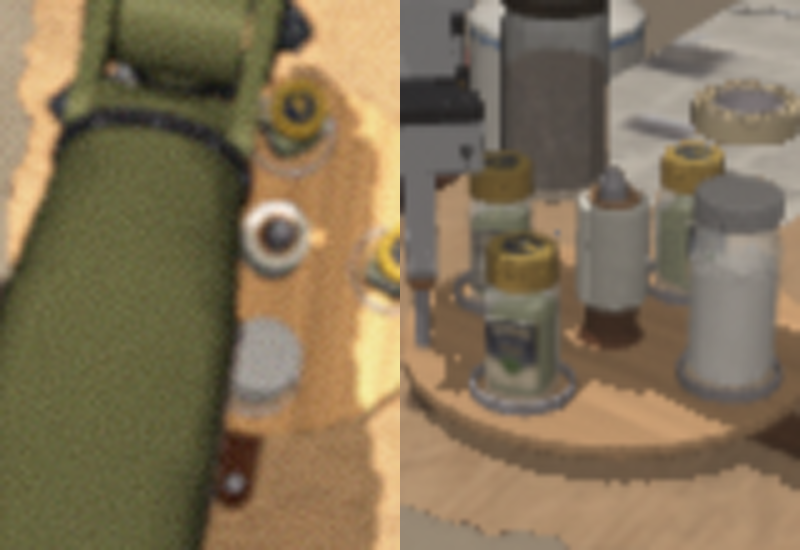

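The top half shows the lid centred at about (260,360), nearly in line with the axis and the pin (235,483). The side half shows the reel upright on the collar and all jars seated.

```bash
python3 -c "
from h import *
ana((276.6,221.6),(271.5,246.2))"
```

```text
0.15 [ 0.564 -0.151] jar [ 0.4712 -0.136 ] pin r 0.1727 jar r 0.094 lateral(ccw+) -0.0008 ang -0.008
0.15 [ 0.563 -0.15 ] jar [ 0.4712 -0.136 ] pin r 0.1716 jar r 0.0929 lateral(ccw+) -0.0004 ang -0.004
0.15 [ 0.5618 -0.1485] jar [ 0.4712 -0.136 ] pin r 0.1702 jar r 0.0915 lateral(ccw+) 0.0002 ang 0.002
0.153 [ 0.564 -0.151] jar [ 0.4709 -0.1358] pin r 0.1727 jar r 0.0944 lateral(ccw+) -0.0009 ang -0.009
0.153 [ 0.563 -0.15 ] jar [ 0.4709 -0.1358] pin r 0.1716 jar r 0.0932 lateral(ccw+) -0.0005 ang -0.005
0.153 [ 0.5618 -0.1485] jar [ 0.4709 -0.1358] pin r 0.1702 jar r 0.0918 lateral(ccw+) 0.0001 ang 0.001
```

```bash
echo '[0.014,0,0,0,0,0.014,0,0,0,0,0.014,0,0,0,0,0.014,0,0,0,0,0.014,0,0,0,0]' | python3 nudge.py; python3 -c "
from bench import arm
print(arm.finish_job())"
```

```text
clock: 16.23
tcp_pos: [0.6588, -0.0757, 0.178]
ee_rot: [0.948, 0.317, -0.0, -0.0]
ft_force: [-4.6, -1.8, -1.9]
width: 0.0194
grip_force: 15.0
the job is handed in; nothing more can be done
None
```

I handed the job in at about 16 s: the reel is on the collar and let go, the tall jar is within about 1 mm of the tongue's centre line by the camera, and the knob is still gripped at 15 N; no verdict came back.

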